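Unclamp a drilled strap and show its underside to the inspection camera

ROBOT

A 7-joint arm with a two-finger parallel gripper is mounted at the origin on a cart in front of the work surface, level with it; the furniture and walls round the work are solid. World frame = base frame: x ahead of the robot, y to its left, z up, the work surface at z = 0. Lengths are in m, angles in rad, forces in N, time in s.
With the tool pointing down it reaches from about 0.4 to 0.85 m from the base axis. Payload 10.4 kg.
Tool frame: the origin (TCP) lies midway between the tips of the shut fingers; the grasp point (between the pads) lies 19 mm behind it (r.grasp_offset is the distance from the TCP to the grasp point, in m); x points along the fingers, y is the direction in which the jaws open and shut, and the axes are right-handed (so a half turn about x gives the same grasp; the last joint's range is limited). The gripper opens to 87 mm and grips with 3 to 60 N. Pads are 19 mm wide; open, the fingers measure 117 mm over their backs; the gripper's body (75 mm by 190 mm) begins 51 mm behind the grasp point.
Start: joints at [1.23, 0.332, -0.065, 1.46, 0.022, 1.35, -0.088], TCP at [0.195, -0.594, 0.223] pointing down, gripper open.
Joint ranges: [-2.6, 2.6], [-0.5, 2.12], [-1.47, 1.34], [0.16, 2.42], [-1.27, 4.41], [0.06, 2.06], [-2.6, 2.6]. Speed limits (rad/s): [2.22, 2.22, 2.79, 2.79, 3.14, 3.14, 3.14].

INTERFACE

Orientations are given as a unit quaternion [x, y, z, w].
In Python, from bench import r, vision, close_job gives the robot as it stands. The module is installed in compiled form; this text tells all that it offers.
- The arm moves only by the shell command python3 -m pendant 'ROWS' [OPENING] [FORCE]. ROWS is text: rows parted by semicolons, each of 6 numbers parted by spaces: the shift along the tool's x, y, z in units of 0.25 m (1.0 is 0.25 m), then the turn, a rotation vector about the tool's x, y, z in units of 1.5 rad (1.0 is 1.5 rad). A call has 1 to 8 rows; each row is the pose to reach, as a shift and turn from the pose commanded when the call began, along the tool's axes at that moment; what a row does not reach only later rows make up. A row lasts 1/10 s, in which the tool goes at most 50 mm and 8.59 degrees, less where a joint would pass 70% of its speed; a pose out of reach is approached as far as the arm can. A call with a number of a shift or a turn outside -1 to 1 is refused whole. A call with a gripper value outside its range is refused whole. OPENING is the gripper command: -1 is shut, 1 is fully open, values between are in proportion, set as the call begins (- or left out, the last holds). The fingers move at their own pace and stop on an object; FORCE is the grip in N (left out, the last holds). Time passes only in rows, so rows that repeat a pose let the fingers close. It gives the time, the measured TCP pose, the force and the opening at its end, in the units of the state.
- r.read_state(): the state, without advancing time (a new reading comes with each control period).
- vision.camera(name): name is "side" or "top"; returns (picture, depth): 480x640x3 uint8, blue, green, red; 480x640 float32, m along the optical axis (not along the pixel's ray), 0 where there is no reading.
- vision.get_calibration(name): a dict with "camera_matrix" (3x3 intrinsics, pixels), "rvec" (rotation vector, rad) and "tvec" (3), from world to camera coordinates, as OpenCV has them. Camera axes: x right, y down, z forward; pixel columns grow to the right and rows downward; lengths in m; the calibration is good to about 2 mm. A picture is of the moment at which its call begins. get_calibration takes no time and is no camera call.
- close_job(): hands the job in, once; it reports no verdict.
The state is a dict: "time": time; "joint_positions": joint angles; "joint_vel": joint speeds; "joint_torque": joint torques, N m; "ee_pos": TCP position; "eef_rot": TCP orientation; "ft_force": force on the tool from outside, world axes, zero at the start; "torque": the same for the moment, N m; "width": finger opening in m.
Only numpy, scipy, OpenCV 4.12 (cv2) and the standard library are available. Lean on these libraries where they do the work, as an engineer would, in place of code of your own. Each camera call takes 0.05 s, during which the arm holds its last target. There are 200 camera calls.

TASK

The drilled steel strap in the jig needs its underside checked for burrs. First take the blue dye bottle that stands in the way right behind the clamp's red handle and set it down upright, gently, in the middle of the round steel tray, then throw the handle fully back and lift the strap straight off its dowels. Finish while holding the strap still in the air with its underside facing the inspection camera, centred and square on the lens axis 150 mm in front of the lens, with the strap's long edges level across the view; do not drop anything, knock the camera or disturb the other things on the bench.

Things in the scene. Friction and masses are not known exactly. Their poses are not given: they have to be found in the camera images.
- dye_bottle: Blue squeeze bottle of layout dye with black cap and nozzle, upright on the bench right behind the clamp handle, where the handle would come down on it. Round body of 42 mm diameter up to 97 mm above its foot, total height 129 mm, at most 0.14 kg; grip it across the body about 80 mm above its foot. Origin: centre of its foot; z up.
- drip_tray: Round shallow steel tray, outer diameter 124 mm, rim 22 mm high, held to the bench by its magnet (does not move). On its floor lies a flat black rubber disc, 84 mm across, whose top is 9.5 mm above the bench. Origin: centre of its underside, on the bench.
- jig: Drilling jig bolted to the bench. Blue base 90 mm (x) by 300 mm (y, -122 to +178) by 12 mm. Origin: on the bench under the middle of the clamped strap; y along the strap to the clamp. Two rest blocks 36 x 26 mm at y = -50 and +50 carry the strap's underside 36 mm above the bench; a 10 mm dowel stands 10 mm up from each, through the strap's holes. Clamp body at y = 114 to 174, up to 70 mm high.
- strap: Flat steel strap 42 mm wide (x), 180 mm long (y), 8 mm thick, about 0.46 kg, with two 12 mm holes 50 mm either side of its middle. Lies level on the jig over the dowels, its y along the jig's y; below its middle are 24 mm of free height down to the jig's base. Grip it across the 42 mm width at the middle. Origin: centre of its underside; z out of its upper face.
- clamp_handle (a joint): Angle of the clamp's red handle: 0 upright (clamped, the start), 1.3 rad fully back (open), tipping towards the jig's +y, away from the strap. A few newtons at its grip push it over; it stays where it is left. The linkage lifts the clamp arm off the strap to upright (its end then about 130 mm above the bench at jig y = 140 mm).
- handle_pivot (a point): Pivot of the clamp handle, on the jig at x = 0, y = 152 mm, 66 mm above the bench; its axis lies along the jig's x. The handle is upright above it at the start.
- handle_grip (a point): Point on the centre line of the red handle, 75 mm above its pivot. The handle is a round grip of 16 to 19 mm diameter, ending 20 mm beyond this point.
- camera_head: Inspection camera, grey body 46 x 46 x 56 mm, black 41 mm lens, on a dark steel stand (base 100 x 84 mm) at the back right of the bench; does not move. It looks along its own -x, which points 60 degrees upward and back towards the robot; its y axis is level. Origin: on the lens axis, 7 mm behind the lens's front, 120 mm above the bench.
- lens (a point): Centre of the front of the inspection camera's lens.
- view_point (a point): Point in the air on the lens axis, 150 mm in front of the lens, about 256 mm above the bench: where the centre of the strap's underside must be held.
- calliper: vernier calliper, 55 x 216 mm, bystander: leave alone. Origin: centre of its underside.
- tape_measure: yellow tape measure, 64 x 79 x 32 mm, bystander: leave alone. Origin: centre of its underside.
- angle_big: piece of angle iron, 99 x 42 x 42 mm, bystander: leave alone. Origin: centre of its underside.
Mind the look-alikes: they are no part of the job. What is shaped like the dye_bottle but yellow is not meant. Of the things that look like the drip_tray, take the one that is nearest to the robot's base at the start.

How it is judged:
On the way, in this order (a step that is already met when the one before it is completed fails the run):
1. the dye bottle stands upright in the tray, let go (horizontal distance between dye_bottle and drip_tray below 0.024 m and z of dye_bottle in the frame of drip_tray below 0.015 m and angle between dye_bottle's own z axis and vertical below 0.1 rad and contact force between each of the arm, the fingers and dye_bottle below 0.1 N and linear speed of dye_bottle below 0.03 m/s), for 0.2 s.
2. the clamp handle is thrown back (value of joint clamp_handle above 1.1 rad), for 0.2 s.
3. the strap is lifted clear of the dowels by the gripper (height (world z) of strap above 0.06 m and contact force between the fingers and strap above 1 N), for 0.2 s.
At the end, for the whole second after the job is handed in: Bottle upright (0.1 rad), let go, on the tray floor within 24 mm of its centre; handle back beyond 1.1 rad; gripper alone holds the strap still, underside centre within 15 mm of the point 150 mm before the lens, square to the lens axis and long axis along the camera's y within 0.12 rad (all of step 1 and value of joint clamp_handle above 1.1 rad and distance between strap and view_point below 0.015 m and angle between the z axis of strap and the x axis of camera_head, either way round below 0.12 rad and angle between the y axis of strap and the y axis of camera_head, either way round below 0.12 rad and angle between strap's own z axis and vertical below 1 rad and contact force between the fingers and strap above 1 N and contact force between strap and jig below 0.1 N and contact force between strap and camera_stand below 0.1 N and linear speed of strap below 0.03 m/s); the arm keeps its last pose, push and grip.
It fails at once if the dye bottle is tipped (angle between dye_bottle's own z axis and vertical above 0.5 rad).
It fails at once if the strap is forced up against the clamp (distance of strap from where it was at the start of the episode above 0.008 m and value of joint clamp_handle below 0.9 rad).
It fails at once if the bottle or the strap is dropped or knocked ((contact force between the fingers and dye_bottle below 0.01 N and linear speed of dye_bottle above 0.45 m/s) or (contact force between the fingers and strap below 0.01 N and linear speed of strap above 0.45 m/s)).
It fails at once if the camera is knocked (contact force between camera_stand and anything else above 3 N).
It fails at once if another thing on the bench is disturbed (distance of any of calliper, tape_measure, angle_big from where it was at the start of the episode above 0.03 m).
It also fails if it takes over 72 s, if anything falls off the work surface, if the arm or the gripper's body presses on something with over 40 N, if the wrist force passes 120 N, or if a joint passes its speed limit or range.

## Working session

There is one attempt and no reset: what is moved stays moved. The work goes in short steps, Python scripts to look and compute and a shell command to move; the robot and the scene stay as the last step left them, time stands still between calls to the robot, and variables do not carry over. Pictures are saved under pics/ and viewed, about 8 in all and at most 12, crops included, and the job is handed in when it is done.

```bash
mkdir -p pics; cat > h.py <<'E'
import numpy as np, cv2
from scipy.spatial.transform import Rotation as R
from bench import r, vision
def look(n):
    p,d=vision.camera(n); return p,d
def cloud(n,d):
    c=vision.get_calibration(n); K=np.array(c["camera_matrix"]); Rm=cv2.Rodrigues(np.array(c["rvec"],float))[0]; t=np.array(c["tvec"],float).ravel()
    v,u=np.mgrid[0:480,0:640]
    P=np.stack([(u-K[0,2])/K[0,0]*d,(v-K[1,2])/K[1,1]*d,d],-1)
    W=(P-t)@Rm
    W[d<=0]=np.nan
    return W
def rows(pos,Rt,s=None):
    """shift and turn (units) from current to target"""
    s=s or r.read_state(); R0=R.from_quat(s["eef_rot"])
    return np.round(R0.inv().apply(np.array(pos)-s["ee_pos"])/0.25,3), np.round((R0.inv()*Rt).as_rotvec()/1.5,3)
E
python3 - <<'E'
from h import *
for n in("side","top"):
    p,d=look(n); cv2.imwrite(f"pics/{n}0.png",p); np.save(n+"0.npy",cloud(n,d)); 
    c=vision.get_calibration(n); print(n,-cv2.Rodrigues(np.array(c["rvec"],float))[0].T@np.array(c["tvec"]).ravel())
s=r.read_state(); print(s); print(R.from_quat(s["eef_rot"]).as_matrix())
E
```

```text
side [-0.00273117  0.9619657   0.74566842]
top [ 0.47180781 -0.07109081  1.6178638 ]
{'time': 0.1, 'joint_positions': array([ 1.23040239,  0.33282617, -0.06468666,  1.46087244,  0.0216027 ,
        1.34995181, -0.08849535]), 'joint_vel': array([-1.01156339e-03, -1.26054328e-03,  3.96152047e-04, -2.07040086e-03,
        7.53921806e-05, -1.35580922e-03, -6.74624281e-04]), 'joint_torque': array([ 1.92849824e-03, -6.24548650e+01,  2.49188393e-02, -3.90719497e+01,
       -6.14181720e-02,  3.65694717e-02,  8.78550600e-05]), 'ee_pos': array([ 0.19516438, -0.59335469,  0.22181535]), 'eef_rot': array([-0.69809719, -0.11236009,  0.69829901, -0.11141818]), 'ft_force': array([-0.10014773,  0.33886605, -0.32876041]), 'torque': array([-0.02879224,  0.00506462, -0.00320876]), 'width': 0.08726488320442488}
[[-4.92601806e-04  3.12482942e-01 -9.49923243e-01]
 [ 1.27012213e-03 -9.49922397e-01 -3.12483322e-01]
 [-9.99999072e-01 -1.36044838e-03  7.10419875e-05]]
```

View pics/top0.png

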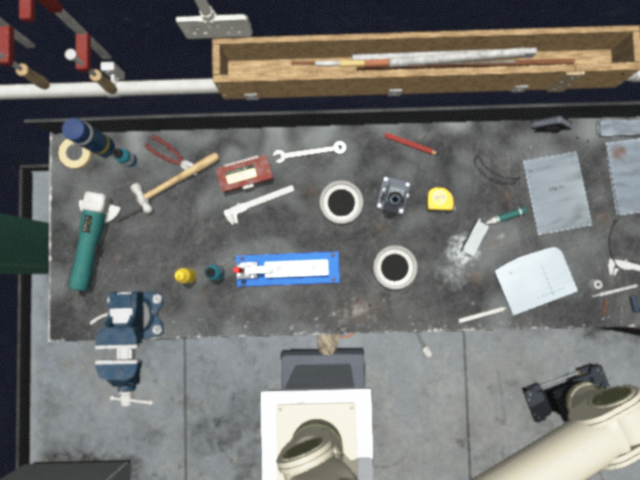

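View pics/side0.png

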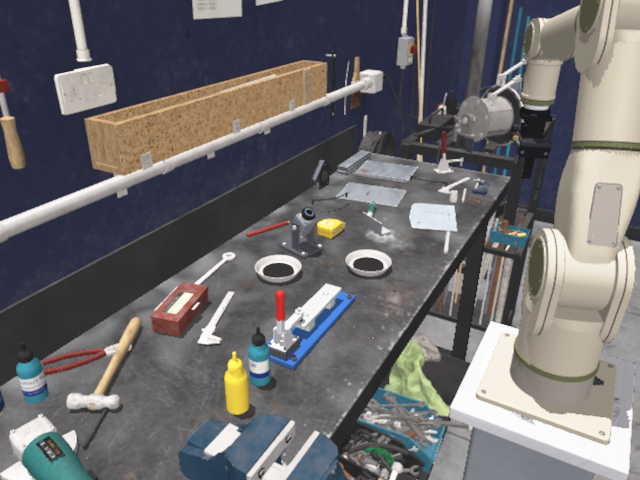

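Top view: the trays are at (341,202) and (395,267). The latter is nearer the base (about (315,420)), so it's the one meant. The bottles are yellow at (185,275), blue at (214,272) right behind the red handle (238,270), and another blue one at the far back left (side view (30,375)). I'll take the blue one at (214,272). The jig strap is at (300,268), the camera at (393,195).

```bash
python3 - <<'E'
from h import *
p=cv2.imread("pics/top0.png"); q=cv2.imread("pics/side0.png")
a=cv2.resize(p[170:300,165:465],(780,338),interpolation=cv2.INTER_CUBIC)
b=cv2.resize(q[190:420,210:410],(226,260)); b=cv2.resize(q[240:400,210:400],(309,260))
im=np.zeros((600,800,3),np.uint8); im[:338,:780]=a; im[338:598,:309]=b; 
c=q[200:270,270:350]; im[338:598,320:617]=cv2.resize(c,(297,260),interpolation=cv2.INTER_CUBIC)
cv2.imwrite("pics/crop1.png",im)
T=np.load("top0.npy"); S=np.load("side0.npy")
A=np.concatenate([T.reshape(-1,3),S.reshape(-1,3)]); C=np.concatenate([p.reshape(-1,3),q.reshape(-1,3)]); 
hsv=cv2.cvtColor(C[None],cv2.COLOR_BGR2HSV)[0]; cam=np.r_[np.zeros(307200),np.ones(307200)]
for n,uv in dict(strap=(300,268),tray=(395,267),bottle=(214,272),cam=(393,195),tape=(440,200),calL=(230,215),calR=(290,190),tray2=(341,202),bench=(300,310)).items(): print(n,T[uv[1],uv[0]].round(4))
def circ(z0,z1,c,rad,k):
    m=(cam==k)&(A[:,2]>z0)&(A[:,2]<z1)&(np.hypot(A[:,0]-c[0],A[:,1]-c[1])<rad); return A[m],m
t=T[267,395]
# tray rim
X,_=circ(.017,.03,t,.08,0); 
def fit(X):
    x=np.linalg.lstsq(np.c_[2*X[:,:2],np.ones(len(X))],(X[:,:2]**2).sum(1),rcond=None)[0]; return x[:2],np.sqrt(x[2]+x[0]**2+x[1]**2),len(X)
print("tray rim",fit(X),(X[:,:2].min(0)+X[:,:2].max(0))/2)
X,_=circ(.017,.03,t,.08,1); print("tray rim side",fit(X),(X[:,:2].min(0)+X[:,:2].max(0))/2)
b=T[272,214]
for k in(0,1):
    X,_=circ(.02,.15,b,.045,k); print("bot",k,len(X),X.mean(0),X.min(0),X.max(0))
    X,_=circ(.04,.09,b,.045,k); print(fit(X))
# jig blue base
s=T[268,300]
m=(cam==0)&(abs(hsv[:,0].astype(int)-108)<12)&(hsv[:,1]>150)&(hsv[:,2]>80)&(A[:,2]<.03)&(A[:,2]>0)&(abs(A[:,0]-s[0])<.1)&(abs(A[:,1]-s[1])<.25)
print("blue",m.sum(),cv2.minAreaRect(A[m][:,:2].astype(np.float32)*1000),A[m][:,2].mean())
for k in (0,1):
    m=(cam==k)&(A[:,2]<.05)&(A[:,2]>.04)&(abs(A[:,0]-s[0])<.05)&(abs(A[:,1]-s[1])<.2); print("strap",m.sum(),cv2.minAreaRect(A[m][:,:2].astype(np.float32)*1000),np.median(A[m],0))
m=(cam==1)&((hsv[:,0]<6)|(hsv[:,0]>174))&(hsv[:,1]>170)&(A[:,2]>.06)&(A[:,2]<.2)&(abs(A[:,0]-s[0])<.1)&(abs(A[:,1]-s[1])<.3)
print("handle",m.sum(),A[m].mean(0),A[m].min(0),A[m].max(0))
# camera & others
c=T[195,393]
m=(cam==0)&(A[:,2]>.006)&(A[:,2]<.03)&(abs(A[:,:2]-c[:2])<.1).all(1); print("camlow",m.sum(),cv2.minAreaRect(A[m][:,:2].astype(np.float32)*1000))
m=(cam==0)&(A[:,2]>.07)&(A[:,2]<.3)&(abs(A[:,:2]-c[:2])<.1).all(1); print("camhi",m.sum(),A[m].min(0),A[m].max(0))
E
```

```text
strap [0.5018 0.0327 0.0501]
tray [ 0.4979 -0.2421  0.0106]
bottle [0.4964 0.269  0.0932]
cam [ 0.6922 -0.2309  0.1296]
tape [ 0.6881 -0.377   0.0319]
calL [0.6647 0.2389 0.0063]
calR [0.7339 0.0598 0.0073]
tray2 [ 0.6933 -0.09    0.0113]
bench [0.3801 0.0387 0.002 ]
tray rim (array([ 0.49716259, -0.23922829]), np.float64(0.05758695121686661), 239) [ 0.49785602 -0.23925824]
tray rim side (array([ 0.50048836, -0.23927908]), np.float64(0.059351246256573044), 216) [ 0.50073639 -0.23999162]
bot 0 230 [0.49554974 0.27325336 0.08203944] [0.47691656 0.25907974 0.02314596] [0.51676495 0.30039183 0.12852816]
(array([0.49619061, 0.27944358]), np.float64(0.01796018696420722), 126)
bot 1 881 [0.49245336 0.29027267 0.06898077] [0.47677242 0.26264549 0.02007296] [0.51695492 0.30358349 0.131551  ]
(array([0.49783178, 0.2829542 ]), np.float64(0.016917902039112365), 525)
blue 1251 ((501.8150329589844, 72.56982421875), (89.09236907958984, 297.989501953125), 0.6615036129951477) 0.012469924369070141
strap 734 ((500.7152099609375, 82.26638793945312), (42.845802307128906, 253.207763671875), 0.9985166788101196) [0.50107691 0.04152619 0.04438653]
strap 804 ((504.7319030761719, 79.71778869628906), (45.33098220825195, 252.72982788085938), 0.5449782013893127) [0.49969453 0.04632195 0.04454708]
handle 209 [0.49899465 0.201321   0.13204515] [0.49314521 0.1911664  0.09709182] [0.50665912 0.20802545 0.16264575]
camlow 749 ((691.7740478515625, -230.22824096679688), (198.22300720214844, 198.9564971923828), 88.84542846679688)
camhi 441 [ 0.66586536 -0.27492783  0.07031793] [ 0.74078785 -0.20505875  0.13862653]
```

View pics/crop1.png

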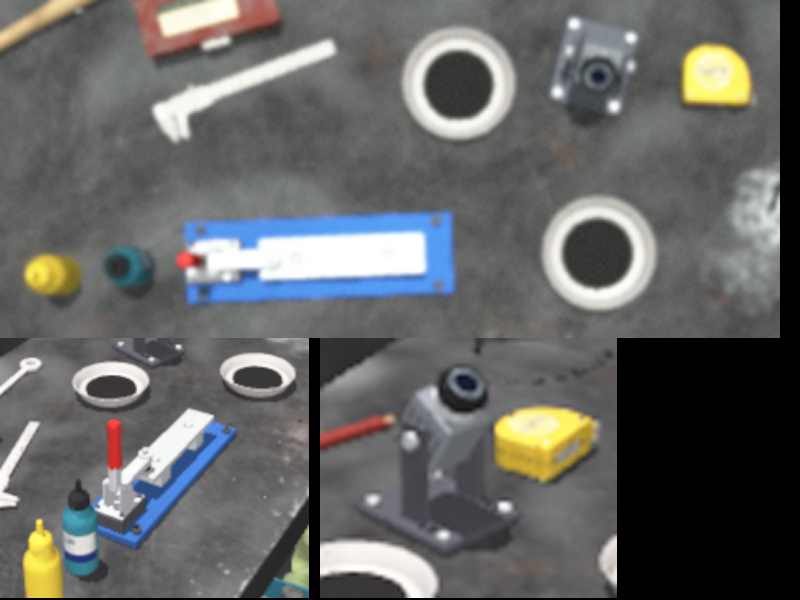

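The crop confirms it: a cyan-blue bottle with a black cap behind the red handle, the right-hand lower tray at crop (598,252), and the camera head. I'm starting the move towards the bottle.

```bash
python3 -m pendant '-0.02 -0.05 -0.12 -0.1 0 0;-0.04 -0.1 -0.25 -0.2 0 0;-0.06 -0.15 -0.37 -0.3 0 0;-0.08 -0.2 -0.5 -0.4 0 0;-0.1 -0.25 -0.62 -0.5 0 0;-0.12 -0.3 -0.75 -0.6 0 0;-0.14 -0.35 -0.87 -0.7 0 0;-0.16 -0.4 -0.97 -0.8 0 0'
python3 - <<'E'
from h import *
D=R.from_matrix(np.array([[0,1,0],[0,0,-1],[-1,0,0]]))  # tool x down, y=+X, z=-Y
print(r.read_state()["joint_positions"].round(2),rows([.48,-.20,.26],D),rows([.497,.281,.26],D))
E
```

```text
time: 0.9
ee_pos: [0.3957, -0.4214, 0.2624]
eef_rot: [0.511, 0.489, -0.511, 0.488]
ft_force: [-0.0, -1.2, -0.1]
width: 0.0868
[ 1.04  0.23 -0.36  1.51  0.08  1.41  0.63] (array([ 0.01 ,  0.296, -0.9  ]), array([-0.03, -0.  ,  0.  ])) (array([ 0.011,  0.276, -2.825]), array([-0.03, -0.  ,  0.  ]))
```

```bash
python3 -m pendant '0 0.05 -0.12 -0.03 0 0;0 0.1 -0.24 -0.03 0 0;0 0.15 -0.36 -0.03 0 0;0 0.2 -0.48 -0.03 0 0;0 0.24 -0.6 -0.03 0 0;0 0.28 -0.72 -0.03 0 0;0 0.3 -0.84 -0.03 0 0;0 0.3 -0.95 -0.03 0 0'
python3 -m pendant '0 0.02 -0.12 0 0 0;0 0.03 -0.24 0 0 0;0 0.04 -0.36 0 0 0;0 0.04 -0.48 0 0 0;0 0.04 -0.6 0 0 0;0 0.04 -0.72 0 0 0;0 0.04 -0.86 0 0 0;0 0.04 -1 0 0 0'
python3 - <<'E'
from h import *
D=R.from_matrix(np.array([[0,1,0],[0,0,-1],[-1,0,0]]))
print(r.read_state()["joint_positions"].round(2),rows([.497,.282,.26],D))
E
```

```text
time: 1.7
ee_pos: [0.4818, -0.1873, 0.2619]
eef_rot: [-0.502, -0.498, 0.503, -0.497]
ft_force: [-0.3, -0.8, 0.1]
width: 0.0871
time: 2.5
ee_pos: [0.4929, 0.0617, 0.262]
eef_rot: [-0.503, -0.497, 0.503, -0.497]
ft_force: [1.5, 0.2, -0.0]
width: 0.0866
[ 0.51  0.08 -0.76  1.7   0.06  1.39 -0.27] (array([ 0.007,  0.006, -0.881]), array([-0.008,  0.001,  0.   ]))
```

```bash
python3 -m pendant '0 0 -0.15 0 0 0;0 0 -0.3 0 0 0;0 0 -0.45 0 0 0;0 0 -0.6 0 0 0;0 0.01 -0.75 0 0 0;0 0.01 -0.85 0 0 0;0 0.01 -0.88 0 0 0;0 0.01 -0.88 0 0 0'
python3 - <<'E'
from h import *
D=R.from_matrix(np.array([[0,1,0],[0,0,-1],[-1,0,0]]))
print(rows([.497,.282,.061],D))
E
```

```text
time: 3.3
ee_pos: [0.4971, 0.2811, 0.262]
eef_rot: [-0.501, -0.498, 0.502, -0.498]
ft_force: [0.4, 0.6, -0.3]
width: 0.0872
(array([ 0.804,  0.001, -0.004]), array([-0.005,  0.   ,  0.001]))
```

```bash
python3 -m pendant '0.1 0 0 0 0 0;0.2 0 0 0 0 0;0.3 0 0 0 0 0;0.42 0 0 0 0 0;0.54 0 0 0 0 0;0.66 0 0 0 0 0;0.76 0 0 0 0 0;0.8 0 0 0 0 0'
python3 -m pendant '0 0 0 0 0 0;0 0 0 0 0 0;0 0 0 0 0 0;0 0 0 0 0 0;0 0 0 0 0 0;0 0 0 0 0 0;0 0 0 0 0 0;0 0 0 0 0 0' -0.3 12
```

```text
time: 4.1
ee_pos: [0.4974, 0.2773, 0.0602]
eef_rot: [-0.501, -0.497, 0.504, -0.497]
ft_force: [-0.0, -0.3, -0.5]
width: 0.087
time: 4.9
ee_pos: [0.4983, 0.2802, 0.0627]
eef_rot: [0.502, 0.498, -0.502, 0.498]
ft_force: [-0.3, 0.3, 0.9]
width: 0.0416
```

```bash
python3 - <<'E'
from h import *
p,d=look("side"); cv2.imwrite("pics/s2.png",cv2.resize(p[200:430,180:420],(720,600))[:600]); print(r.read_state()["width"])
E
```

```text
0.041494721289254535
```

```bash
python3 -m pendant '-0.04 0 0 0 0 0;-0.12 0 0 0 0 0;-0.22 0 0 0 0 0;-0.34 0 0 0 0 0;-0.48 0 0 0 0 0;-0.62 0 0 0 0 0;-0.74 0 0 0 0 0;-0.8 0 0 0 0 0' - 15
python3 -m pendant '0 0 0.03 0 0 0;0 0 0.12 0 0 0;0 0 0.24 0 0 0;0 0 0.38 0 0 0;0 0 0.54 0 0 0;0 0 0.7 0 0 0;0 0 0.85 0 0 0;0 0 1 0 0 0'
python3 -m pendant '0 0 0.14 0 0 0;0 0 0.28 0 0 0;0 0 0.42 0 0 0;0 0 0.56 0 0 0;0 0 0.7 0 0 0;0 0 0.82 0 0 0;0 0 0.92 0 0 0;0 0 1 0 0 0'
python3 - <<'E'
from h import *
D=R.from_matrix(np.array([[0,1,0],[0,0,-1],[-1,0,0]]))
s=r.read_state();print(s["joint_positions"].round(2),rows([.499,-.2395,.26],D))
p,d=look("side"); cv2.imwrite("pics/s2.png",cv2.resize(p[130:330,230:500],(800,592)))
E
```

```text
time: 5.75
ee_pos: [0.4985, 0.2808, 0.2657]
eef_rot: [0.503, 0.498, -0.501, 0.499]
ft_force: [-0.3, 0.3, -1.1]
width: 0.0416
time: 6.55
ee_pos: [0.4949, 0.0276, 0.2607]
eef_rot: [-0.502, -0.498, 0.503, -0.497]
ft_force: [0.8, 0.4, -1.0]
width: 0.0414
time: 7.35
ee_pos: [0.4926, -0.222, 0.2603]
eef_rot: [-0.502, -0.498, 0.503, -0.497]
ft_force: [0.2, -0.2, -1.0]
width: 0.0416
[ 0.83  0.17 -0.55  1.6   0.09  1.4   0.26] (array([0.001, 0.026, 0.07 ]), array([-0.007, -0.001,  0.002]))
```

View pics/s2.png

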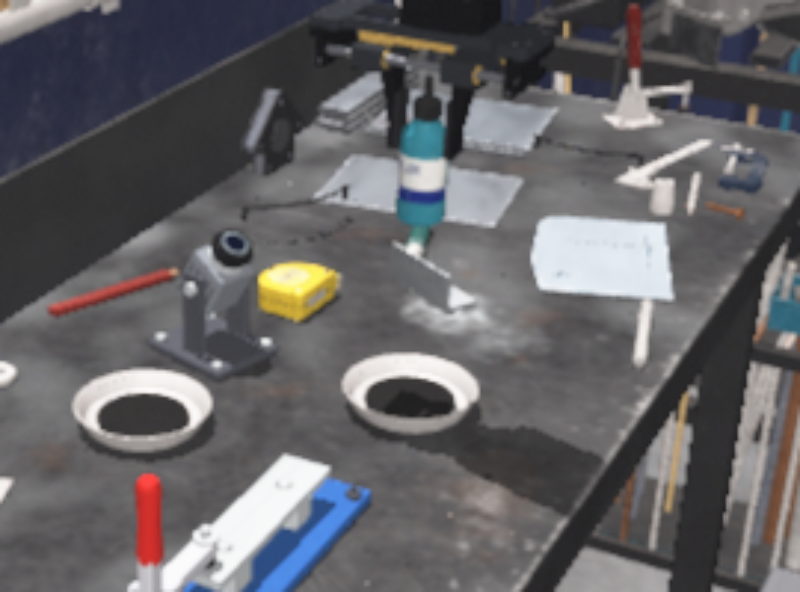

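The blue bottle is held upright (422,170) above the nearer tray (410,392). Now I'll align it and lower it.

```bash
python3 -m pendant '0 0.01 0.03 0 0 0;0 0.025 0.06 0 0 0;0 0.027 0.07 0 0 0;0 0.027 0.07 0 0 0;0.06 0.027 0.07 0 0 0;0.14 0.027 0.07 0 0 0;0.24 0.027 0.07 0 0 0;0.34 0.027 0.07 0 0 0'
python3 -m pendant '0.09 0 0 0 0 0;0.17 0 0 0 0 0;0.24 0 0 0 0 0;0.3 0 0 0 0 0;0.34 0 0 0 0 0;0.36 0 0 0 0 0;0.36 0 0 0 0 0;0.36 0 0 0 0 0'
python3 - <<'E'
from h import *
D=R.from_matrix(np.array([[0,1,0],[0,0,-1],[-1,0,0]]))
s=r.read_state();print(s["ee_pos"],s["ft_force"],rows([.499,-.2395,.0725],D))
E
```

```text
time: 8.2
ee_pos: [0.5005, -0.2367, 0.1758]
eef_rot: [-0.502, -0.498, 0.502, -0.498]
ft_force: [0.0, -0.3, -1.5]
width: 0.0416
time: 9.0
ee_pos: [0.5012, -0.2375, 0.0882]
eef_rot: [0.502, 0.498, -0.502, 0.498]
ft_force: [-0.5, 0.7, -0.8]
width: 0.0416
[ 0.50119588 -0.23752607  0.08815153] [-0.52061392  0.65565305 -0.82060785] (array([ 0.063, -0.009,  0.008]), array([-0.005,  0.   , -0.001]))
```

```bash
python3 -m pendant '0.01 -0.003 0.003 0 0 0;0.02 -0.006 0.006 0 0 0;0.03 -0.009 0.008 0 0 0;0.04 -0.009 0.008 0 0 0;0.048 -0.009 0.008 0 0 0;0.054 -0.009 0.008 0 0 0;0.058 -0.009 0.008 0 0 0;0.058 -0.009 0.008 0 0 0'
```

```text
time: 9.8
ee_pos: [0.4985, -0.2393, 0.0729]
eef_rot: [-0.502, -0.498, 0.502, -0.498]
ft_force: [-0.5, 0.0, -0.7]
width: 0.0416
```

```bash
python3 -m pendant '0.004 0 0 0 0 0;0.008 0 0 0 0 0;0.008 0 0 0 0 0;0.008 0 0 0 0 0'
```

```text
time: 10.2
ee_pos: [0.4992, -0.2396, 0.0719]
eef_rot: [0.502, 0.498, -0.502, 0.499]
ft_force: [-1.3, -0.1, 5.5]
width: 0.0418
```

Contact (5.5 N up). Release gently: open slowly, then rise.

```bash
python3 -m pendant '-0.003 0 0 0 0 0;-0.004 0 0 0 0 0;-0.004 0 0 0 0 0' - 3
python3 -m pendant '0 0 0 0 0 0;0 0 0 0 0 0;0 0 0 0 0 0;0 0 0 0 0 0;0 0 0 0 0 0' 0.2
python3 -m pendant '0 0 0 0 0 0;0 0 0 0 0 0;0 0 0 0 0 0;0 0 0 0 0 0;0 0 0 0 0 0' 1
python3 -m pendant '-0.04 0 0 0 0 0;-0.12 0 0 0 0 0;-0.22 0 0 0 0 0;-0.34 0 0 0 0 0;-0.48 0 0 0 0 0;-0.62 0 0 0 0 0;-0.74 0 0 0 0 0;-0.8 0 0 0 0 0'
```

```text
time: 10.5
ee_pos: [0.4983, -0.2394, 0.0719]
eef_rot: [-0.502, -0.498, 0.502, -0.498]
ft_force: [0.1, -0.1, -1.5]
width: 0.0416
time: 11.0
ee_pos: [0.4985, -0.2394, 0.0721]
eef_rot: [0.502, 0.498, -0.502, 0.498]
ft_force: [0.5, 0.5, 0.1]
width: 0.0522
time: 11.5
ee_pos: [0.4985, -0.2394, 0.072]
eef_rot: [-0.502, -0.498, 0.502, -0.498]
ft_force: [0.1, -0.2, -0.4]
width: 0.0829
time: 12.3
ee_pos: [0.4993, -0.2395, 0.2756]
eef_rot: [0.502, 0.497, -0.502, 0.499]
ft_force: [-0.0, -0.5, -0.3]
width: 0.087
```

```bash
python3 -m pendant '0 0 -0.1 0 0 0;0 0 -0.22 0 0 0;0 0 -0.34 0 0 0;0 0 -0.46 0 0 0;0 0 -0.58 0 0 0;0 0 -0.7 0 0 0;0 0 -0.8 0 0 0;0 0 -0.8 0 0 0' -1 10
python3 -m pendant '0 0 -0.1 0 0 0;0 0 -0.22 0 0 0;0 0 -0.34 0 0 0;0 0 -0.46 0 0 0;0 0 -0.58 0 0 0;0 0 -0.7 0 0 0;0 0 -0.8 0 0 0;0 0 -0.8 0 0 0'
python3 - <<'E'
from h import *
D=R.from_matrix(np.array([[0,1,0],[0,0,-1],[-1,0,0]]))
s=r.read_state();print(s["width"],rows([.4985,.158,.135],D))
A=[]
im=[]
for n in("side","top"):
    p,d=look(n); W=cloud(n,d); im.append(p); np.save(n+"1.npy",W); cv2.imwrite(f"pics/{n}1.png",p)
    m=(W[...,2]>.03)&(W[...,2]<.16)&(np.hypot(W[...,0]-.499,W[...,1]+.2395)<.06); X=W[m]; print(n,len(X),X.min(0),X.max(0))
    m2=m&(W[...,2]>.112);print("nozzle",W[m2].mean(0))
o=np.zeros((600,800,3),np.uint8); o[:600,:400]=cv2.resize(im[0][190:340,270:370+0],(400,600)); o[:,400:]=cv2.resize(im[1][170:290,350:430],(400,600)); cv2.imwrite("pics/c3.png",o)
E
```

```text
time: 13.1
ee_pos: [0.4999, -0.0353, 0.2721]
eef_rot: [0.501, 0.5, -0.5, 0.499]
ft_force: [-1.0, 1.1, 0.6]
width: 0.0307
time: 13.9
ee_pos: [0.5009, 0.1637, 0.2718]
eef_rot: [0.501, 0.5, -0.501, 0.499]
ft_force: [-0.3, 0.2, -0.6]
width: 0.0006
0.0005694351671352285 (array([ 0.547, -0.009,  0.024]), array([-0.002, -0.001,  0.001]))
side 486 [ 0.477085   -0.25170768  0.03013455] [ 0.52010001 -0.21378919  0.13865458]
nozzle [ 0.4977379  -0.23441918  0.12141717]
top 199 [ 0.47435984 -0.25638061  0.03431035] [ 0.51435095 -0.21693875  0.14019566]
nozzle [ 0.49511149 -0.23805145  0.12002006]
```

View pics/side1.png

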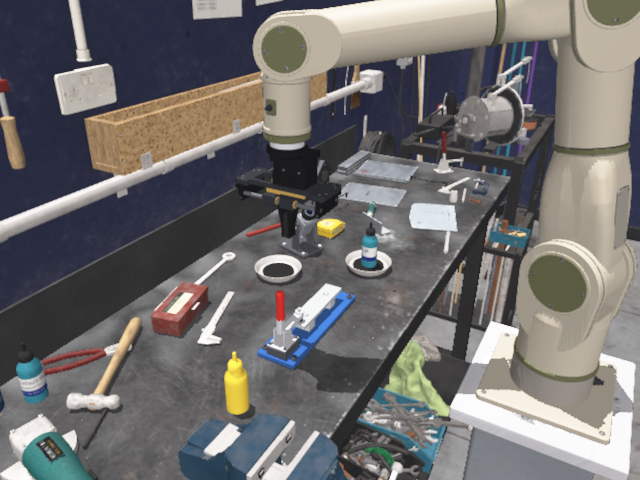

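The bottle stands upright in the tray at (370,248); the handle is still upright at (280,308) with the closed fingers above the jig.

```bash
python3 - <<'E'
from h import *
T=np.load("top0.npy");S=np.load("side0.npy")
for W in(T,S):
    for y in np.arange(.1,.24,.015):
        m=(abs(W[...,0]-.5)<.04)&(abs(W[...,1]-y)<.0075)&(W[...,2]<.2); print(round(y,3),m.sum(),np.nanmax(W[m][:,2]).round(3) if m.any() else 0,end=' | ')
    print()
E
python3 -m pendant '0.08 -0.005 0.01 0 0 0;0.16 -0.009 0.02 0 0 0;0.24 -0.009 0.024 0 0 0;0.32 -0.009 0.024 0 0 0;0.4 -0.009 0.024 0 0 0;0.4 -0.009 0.024 0 0 0'
```

```text
0.1 143 0.054 | 0.115 154 0.081 | 0.13 134 0.078 | 0.145 133 0.073 | 0.16 153 0.077 | 0.175 142 0.077 | 0.19 184 0.165 | 0.205 120 0.168 | 0.22 75 0.039 | 0.235 121 0.008 | 
0.1 145 0.048 | 0.115 211 0.079 | 0.13 241 0.079 | 0.145 107 0.069 | 0.16 124 0.07 | 0.175 149 0.072 | 0.19 273 0.163 | 0.205 559 0.162 | 0.22 384 0.04 | 0.235 110 0.011 | 
time: 14.6
ee_pos: [0.4984, 0.1521, 0.1696]
eef_rot: [-0.501, -0.498, 0.504, -0.497]
ft_force: [0.1, -0.2, 0.1]
width: 0.0002
```

```bash
python3 -m pendant '0.07 0 0 0 0 0;0.135 0 0 0 0 0;0.135 0 -0.04 0 0 0;0.135 0 -0.08 0 0 0;0.138 0 -0.12 0 0 0;0.14 0 -0.16 0 0 0;0.145 0 -0.2 0 0 0;0.15 0 -0.23 0 0 0'
python3 - <<'E'
from h import *
D=R.from_quat(r.read_state()["eef_rot"])
for y,z in((.228,.128),(.2405,.117),(.2495,.106),(.2565,.092)): print(rows([.498,y,z],D)[0])
E
```

```text
time: 15.4
ee_pos: [0.5004, 0.2119, 0.1352]
eef_rot: [-0.502, -0.497, 0.502, -0.499]
ft_force: [0.3, -6.5, -1.3]
width: 0.0003
[ 0.029 -0.01  -0.065]
[ 0.073 -0.011 -0.115]
[ 0.116 -0.011 -0.151]
[ 0.172 -0.011 -0.179]
```

```bash
python3 -m pendant '0.015 -0.005 -0.035 0 0 0;0.03 -0.005 -0.065 0 0 0;0.05 -0.005 -0.09 0 0 0;0.073 -0.005 -0.115 0 0 0;0.095 -0.005 -0.135 0 0 0;0.118 -0.005 -0.151 0 0 0;0.145 -0.005 -0.166 0 0 0;0.17 -0.005 -0.18 0 0 0'
python3 - <<'E'
from h import *
p,d=look("side"); W=cloud("side",d); cv2.imwrite("pics/s4.png",cv2.resize(p[170:390,200:420],(600,600)))
hsv=cv2.cvtColor(p,cv2.COLOR_BGR2HSV)
m=((hsv[...,0]<6)|(hsv[...,0]>174))&(hsv[...,1]>150)&(abs(W[...,0]-.5)<.05)&(W[...,1]>.18)&(W[...,1]<.33)&(W[...,2]>.03)
X=W[m]; print(len(X),X.min(0),X.max(0),X.mean(0)); g=X[np.argmax(X[:,1])]; print(g,np.arctan2(g[1]-.197,g[2]-.066))
E
```

```text
time: 16.2
ee_pos: [0.4997, 0.257, 0.0929]
eef_rot: [-0.502, -0.497, 0.502, -0.499]
ft_force: [-3.6, -12.6, 18.7]
width: 0.0003
147 [0.49171259 0.21043983 0.03987898] [0.52228575 0.29111516 0.09974564] [0.49698081 0.2647804  0.08795665]
[0.5009179  0.29111516 0.09492109] 1.2726606545366443
```

View pics/s4.png

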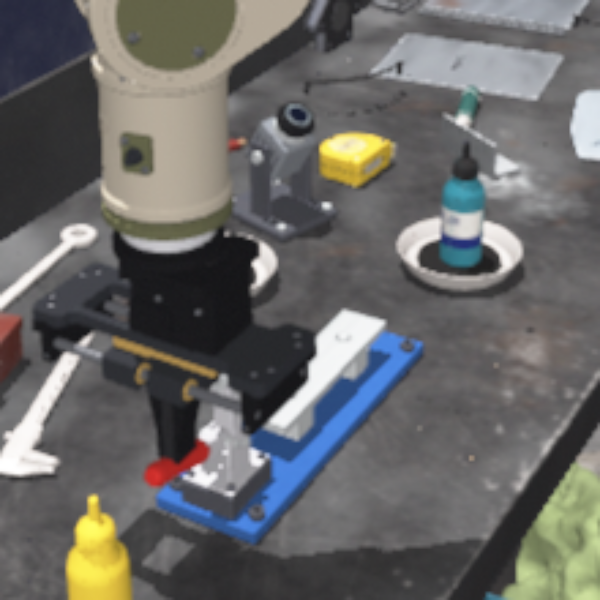

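The handle lies back (180,465), about 1.27 rad against its stop, and the strap is uncovered. I'll raise the tool and measure the strap.

```bash
python3 -m pendant '-0.04 0 0 0 0 0;-0.12 0 0 0 0 0;-0.22 0 0 0 0 0;-0.34 0 0 0 0 0;-0.46 0 0 0 0 0;-0.58 0 0 0 0 0;-0.7 0 0 0 0 0;-0.7 0 0 0 0 0' 1
python3 - <<'E'
from h import *
D=R.from_matrix(np.array([[0,1,0],[0,0,-1],[-1,0,0]]))
for n in("top","side"):
    if n=="side": W=cloud(n,look(n)[1])
    else: W=np.load("top0.npy")
    m=(W[...,2]>.038)&(W[...,2]<.052)&(abs(W[...,0]-.5)<.04)&(W[...,1]<(.09 if n=="top" else .16))&(W[...,1]>-.08); X=W[m]
    print(n,len(X),cv2.minAreaRect(X[:,:2].astype(np.float32)*1000),np.percentile(X[:,1],[0,1,99,100]),np.median(X[:,2]))
    Y=X[:,1]; E=[]
    for y in np.arange(-.03,.085,.01):
        k=abs(Y-y)<.006
        if k.sum()>4: E.append((y,X[k,0].min(),X[k,0].max()))
    E=np.array(E); c=np.polyfit(E[:,0],(E[:,1]+E[:,2])/2,1); print("centre x at .045",np.polyval(c,.045),"slope",c[0],(E[:,2]-E[:,1]).mean())
print(rows([.501,.045,.26],D))
E
```

```text
time: 17.05
ee_pos: [0.5, 0.2596, 0.2724]
eef_rot: [0.504, 0.498, -0.499, 0.499]
ft_force: [0.7, 0.2, -0.3]
width: 0.0563
top 640 ((501.3279113769531, 22.719329833984375), (41.90224838256836, 134.08128356933594), 0.7430047988891602) [-0.0442714  -0.04376678  0.08761009  0.08982924] 0.04422687748632213
centre x at .045 0.5009057458811905 slope -0.01735548356993578 0.039763856948747754
side 922 ((504.6496887207031, 44.193572998046875), (46.21562957763672, 189.71449279785156), 1.7832950353622437) [-0.05092151 -0.04337768  0.13576124  0.13871233] 0.044506252752777704
centre x at .045 0.5046913344462088 slope -0.023536968991265443 0.04314352822624551
(array([0.038, 0.012, 0.856]), array([-0.005, -0.002, -0.003]))
```

```bash
python3 -m pendant '0 0.004 0.1 0 0 0;0 0.008 0.22 0 0 0;0 0.01 0.34 -0.01 0 0;0 0.012 0.46 -0.016 0 0;0 0.012 0.58 -0.016 0 0;0 0.012 0.7 -0.016 0 0;0 0.012 0.8 -0.016 0 0;0 0.012 0.856 -0.016 0 0'
python3 -m pendant '0.1 0 0 0 0 0;0.22 0 0 0 0 0;0.34 0 0 0 0 0;0.46 0 0 0 0 0;0.58 0 0 0 0 0;0.66 0 0 0 0 0;0.7 0 0 0 0 0;0.7 0 0 0 0 0'
python3 - <<'E'
from h import *
D=R.from_euler('z',1,degrees=True)*R.from_matrix(np.array([[0,1,0],[0,0,-1],[-1,0,0]]))
s=r.read_state();print(s["width"],rows([.502,.0455,.0215],D),s["ee_pos"])
E
```

```text
time: 17.9
ee_pos: [0.5, 0.0412, 0.2666]
eef_rot: [0.496, 0.504, -0.497, 0.503]
ft_force: [0.7, 0.2, 0.4]
width: 0.0875
time: 18.7
ee_pos: [0.4994, 0.0435, 0.091]
eef_rot: [0.495, 0.505, -0.496, 0.503]
ft_force: [-0.8, 0.6, 0.2]
width: 0.087
0.08695397032886423 (array([ 0.278,  0.011, -0.008]), array([-0.001, -0.   ,  0.001])) [0.49944166 0.04346414 0.09101699]
```

```bash
python3 -m pendant '0.07 0.005 -0.005 0 0 0;0.14 0.011 -0.008 0 0 0;0.2 0.011 -0.008 0 0 0;0.25 0.011 -0.008 0 0 0;0.275 0.011 -0.008 0 0 0;0.275 0.011 -0.008 0 0 0'
python3 -m pendant '0 0 0 0 0 0;0 0 0 0 0 0;0 0 0 0 0 0;0 0 0 0 0 0;0 0 0 0 0 0;0 0 0 0 0 0;0 0 0 0 0 0;0 0 0 0 0 0' -0.4 15
python3 -m pendant '0 0 0 0 0 0;0 0 0 0 0 0;0 0 0 0 0 0;0 0 0 0 0 0' -0.4 50
```

```text
time: 19.3
ee_pos: [0.5026, 0.0451, 0.0228]
eef_rot: [0.496, 0.504, -0.496, 0.504]
ft_force: [-0.2, 0.6, 0.3]
width: 0.0871
time: 20.1
ee_pos: [0.5032, 0.0451, 0.0234]
eef_rot: [0.496, 0.504, -0.496, 0.504]
ft_force: [0.8, -0.7, 0.2]
width: 0.0416
time: 20.5
ee_pos: [0.5032, 0.0451, 0.0234]
eef_rot: [0.496, 0.504, -0.496, 0.504]
ft_force: [0.6, 0.1, 1.4]
width: 0.0414
```

```bash
python3 -m pendant '-0.01 0 0 0 0 0;-0.03 0 0 0 0 0;-0.06 0 0 0 0 0;-0.1 0 0 0 0 0;-0.15 0 0 0 0 0;-0.21 0 0 0 0 0;-0.27 0 0 0 0 0;-0.33 0 0 0 0 0'
python3 -m pendant '-0.08 0 0 0 0 0;-0.18 0 0 0 0 0;-0.3 0 0 0 0 0;-0.42 0 0 0 0 0;-0.54 0 0 0 0 0;-0.64 0 0 0 0 0;-0.7 0 0 0 0 0;-0.72 0 0 0 0 0'
python3 - <<'E'
from h import *
im=[]
for n in("side","top"):
    W=np.load(n+"0.npy"); p=cv2.imread(f"pics/{n}0.png")
    c=np.array([.6922,-.2309])
    near=(abs(W[...,0]-c[0])<.085)&(abs(W[...,1]-c[1])<.075)
    X=W[near&(W[...,2]>.0045)&(W[...,2]<.014)]; print(n,"base",len(X),cv2.minAreaRect(X[:,:2].astype(np.float32)*1000),np.median(X[:,2]))
    h=near&(W[...,2]>.08); X=W[h]; print("head",len(X),X.mean(0),X.min(0),X.max(0)); np.save(n+"head.npy",np.c_[X,p[h]])
print(r.read_state()["width"])
p,d=look("side"); cv2.imwrite("pics/s5.png",p)
t=cv2.imread("pics/top0.png"); s=cv2.imread("pics/side0.png")
o=np.hstack([cv2.resize(t[165:225,363:423],(400,400),interpolation=cv2.INTER_CUBIC),cv2.resize(s[200:260,275:335],(400,400),interpolation=cv2.INTER_CUBIC)]); cv2.imwrite("pics/c5.png",o)
E
```

```text
time: 21.3
ee_pos: [0.5031, 0.0452, 0.1074]
eef_rot: [0.496, 0.504, -0.496, 0.504]
ft_force: [0.5, -0.8, -4.5]
width: 0.0414
time: 22.1
ee_pos: [0.5034, 0.0455, 0.2883]
eef_rot: [0.497, 0.503, -0.495, 0.505]
ft_force: [-0.3, -0.3, -4.1]
width: 0.0414
side base 413 ((689.6303100585938, -238.05780029296875), (163.10726928710938, 115.35679626464844), 5.070484638214111) 0.010311333947814203
head 386 [ 0.69495568 -0.22515056  0.10650286] [ 0.6674415  -0.25445572  0.08003901] [ 0.7367886  -0.20133184  0.13577338]
top base 590 ((692.2984008789062, -231.1063232421875), (169.78009033203125, 149.5244140625), 0.010397760197520256) 0.008146059987313775
head 412 [ 0.69849281 -0.23760198  0.11163183] [ 0.66586536 -0.27492783  0.0806313 ] [ 0.73620012 -0.20505875  0.13862653]
0.041438207566740895
```

View pics/c5.png

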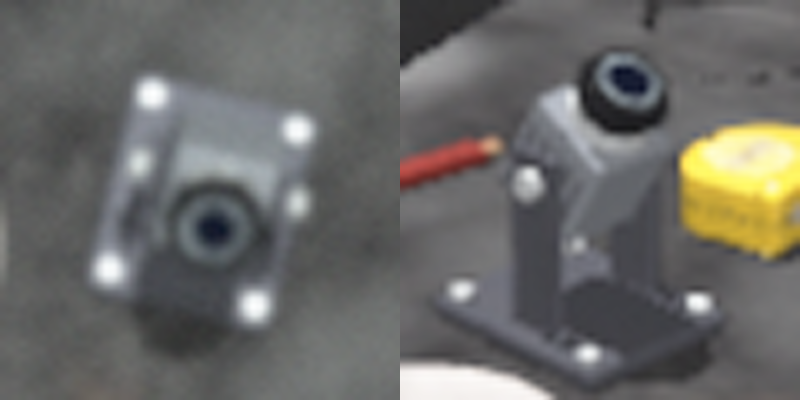

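Crop: base bolts in the top view at (152,93), (298,130), (255,306), (110,270), lens at (212,228). In the side view the lens is at (628,80). So the stand is yawed about 14°.

```bash
cat > cam.py <<'E'
from h import *
def ray(n,u,v,z):
    c=vision.get_calibration(n); K=np.array(c["camera_matrix"]);Rm=cv2.Rodrigues(np.array(c["rvec"],float))[0];t=np.array(c["tvec"],float).ravel()
    o=-Rm.T@t; d=Rm.T@np.linalg.inv(K)@[u,v,1]; return o+d*(z-o[2])/d[2]
f=60/400
def top(a,b,z): return ray("top",a*f+363-.43,b*f+165-.43,z)
def side(a,b,z): return ray("side",a*f+275-.43,b*f+200-.43,z)
if __name__=="__main__":
    B=[top(*q,.012) for q in((152,93),(298,130),(255,306),(110,270))]
    for b in B: print(b.round(4))
    ctr=np.mean(B,0); print("ctr",ctr)
    v=(B[0]-B[1]+B[3]-B[2]); w=(B[0]-B[3]+B[1]-B[2])
    print("yaw from y edge",np.degrees(np.arctan2(-v[0],v[1])),"from x edge",np.degrees(np.arctan2(w[1],w[0])), np.linalg.norm(v)/2,np.linalg.norm(w)/2)
    print("lens top",top(212,228,.126),"side",side(228,80,.126))
    # lens rim fit
    p=top(140,162,.09)-top(298,203,.09); print("bracket yaw",np.degrees(np.arctan2(-p[0],p[1])))
    # lens cloud: dark/high points normal
    for n in("side","top"):
        X=np.load(n+"head.npy"); k=(X[:,3:].mean(1)<70)&(X[:,2]>.11); q=X[k,:3]; print(n,k.sum(),q.mean(0),q.min(0),q.max(0))
        q=X[:,:3]; k=X[:,2]>.127; print("  hi",q[k].mean(0))
E
python3 cam.py
```

```text
[ 0.7592 -0.2227  0.012 ]
[ 0.7408 -0.2866  0.012 ]
[ 0.6632 -0.2648  0.012 ]
[ 0.6809 -0.2016  0.012 ]
ctr [ 0.71101918 -0.243931    0.012     ]
yaw from y edge -15.869742284468515 from x edge -15.391717517240238 0.06607869147011831 0.08084960524475969
lens top [ 0.68221468 -0.2346319   0.126     ] side [ 0.68387703 -0.23536857  0.126     ]
bracket yaw -16.347520885972692
side 69 [ 0.68398686 -0.22619887  0.12140894] [ 0.6674415  -0.24604541  0.11047781] [ 0.70130758 -0.21466623  0.13288071]
  hi [ 0.69176326 -0.23490024  0.13036257]
top 50 [ 0.68264116 -0.23701867  0.12601394] [ 0.66586536 -0.25327121  0.11033678] [ 0.69809096 -0.22001955  0.13657683]
  hi [ 0.68735067 -0.23633893  0.13048273]
```

```bash
cat > tgt.py <<'E'
from h import *
ps=np.radians(-15.6); d=np.array([-.5*np.cos(ps),-.5*np.sin(ps),np.sqrt(.75)]); cy=np.array([-np.sin(ps),np.cos(ps),0])
lens=np.array([.683,-.2352,.126]); view=lens+.15*d
D=R.from_matrix(np.c_[-d,np.cross(-cy,-d),-cy]); tcp=view-.0126*d
if __name__=="__main__":
    print("view",view,"tcp",tcp); s=r.read_state(); print(s["joint_positions"].round(2),s["ft_force"].round(1),s["width"])
    print("standoff",*rows(tcp+.04*d,D)); print("final",*rows(tcp,D))
E
python3 tgt.py
```

```text
view [ 0.61076281 -0.21503101  0.25590381] tcp [ 0.61683073 -0.21672521  0.24499189]
[ 0.56  0.09 -0.78  1.63  0.07  1.44 -0.21] [-0.2  0.2 -3.6] 0.04159400508847037
standoff [0.034 0.36  1.033] [ 0.188 -0.05   0.345]
final [0.173 0.437 1.056] [ 0.188 -0.05   0.345]
```

```bash
python3 -m pendant '-0.02 0.02 0.04 0 0 0;-0.04 0.06 0.14 0.02 0 0.03;-0.04 0.1 0.28 0.05 -0.01 0.08;-0.03 0.16 0.44 0.08 -0.02 0.14;-0.01 0.22 0.6 0.11 -0.03 0.2;0.01 0.28 0.76 0.14 -0.04 0.26;0.02 0.33 0.9 0.17 -0.05 0.31;0.03 0.36 1 0.188 -0.05 0.345'
python3 tgt.py
```

```text
time: 22.95
ee_pos: [0.5958, -0.2067, 0.2766]
eef_rot: [0.655, 0.267, -0.435, 0.557]
ft_force: [0.6, -0.1, -3.8]
width: 0.0411
view [ 0.61076281 -0.21503101  0.25590381] tcp [ 0.61683073 -0.21672521  0.24499189]
[ 0.82 -0.02 -0.55  1.85 -0.01  0.79 -0.  ] [ 0.6 -0.1 -3.8] 0.04111875196602928
standoff [-0.005  0.016  0.016] [-0.002  0.002  0.002]
final [0.155 0.017 0.016] [-0.002  0.002  0.002]
```

```bash
python3 -m pendant '0.01 0.005 0.006 0 0 0;0.03 0.01 0.01 0 0 0;0.06 0.015 0.016 0 0 0;0.09 0.016 0.016 0 0 0;0.12 0.016 0.016 0 0 0;0.145 0.016 0.016 0 0 0;0.155 0.016 0.016 0 0 0;0.155 0.016 0.016 0 0 0'
python3 -m pendant '0 0 0 0 0 0;0 0 0 0 0 0;0 0 0 0 0 0;0 0 0 0 0 0'
python3 - <<'E'
from tgt import *
s=r.read_state(); print(s["ee_pos"],rows(tcp,D))
im={}
for n in("side","top"):
    p,dd=look(n); W=cloud(n,dd); cv2.imwrite(f"pics/{n}6.png",p)
    L=(W-view)@np.c_[np.cross(cy,d),cy,d]  # strap frame: x,y,z
    m=(abs(L[...,0])<.03)&(abs(L[...,1])<.11)&(abs(L[...,2])<.02)&((abs(L[...,1])>.03)); X=L[m]
    if len(X)<20: print(n,len(X)); continue
    print(n,len(X),X.min(0).round(4),X.max(0).round(4),np.percentile(X,[2,50,98],axis=0).round(4).tolist())
    if True:
        k=abs(X[:,2]-np.median(X[:,2]))<.006; q=X[k]; a=np.linalg.lstsq(np.c_[q[:,:2],np.ones(len(q))],q[:,2],rcond=None)[0]; print(" plane",a, cv2.minAreaRect(q[:,:2].astype(np.float32)*1000))
    # bottle
    m=(W[...,2]>.03)&(W[...,2]<.16)&(np.hypot(W[...,0]-.499,W[...,1]+.2395)<.05); print(" bottle",m.sum(),W[m].min(0),W[m].max(0))
a=cv2.imread("pics/side6.png"); cv2.imwrite("pics/s6.png",cv2.resize(a[130:370,220:460],(600,600)))
E
```

```text
time: 23.75
ee_pos: [0.6178, -0.2132, 0.2461]
eef_rot: [0.654, 0.268, -0.434, 0.558]
ft_force: [0.7, -0.6, -5.0]
width: 0.0413
time: 24.15
ee_pos: [0.6178, -0.2134, 0.247]
eef_rot: [0.654, 0.268, -0.434, 0.558]
ft_force: [-0.4, 0.9, -4.7]
width: 0.0412
[ 0.61781588 -0.21339743  0.24697514] (array([ 0.007, -0.004,  0.014]), array([-0.   ,  0.   ,  0.001]))
side 342 [-0.0208 -0.061   0.0004] [0.0252 0.0979 0.0148] [[-0.019, -0.0336, 0.0023], [0.0007, 0.0649, 0.009], [0.0231, 0.0941, 0.013]]
 plane [0.02851385 0.00237897 0.00880886] ((2.849977493286133, 20.423583984375), (46.00902557373047, 154.84201049804688), 0.6280640363693237)
 bottle 487 [ 0.47667672 -0.24909255  0.03028135] [ 0.51947909 -0.21265805  0.1413365 ]
top 678 [-0.0254 -0.0866 -0.0013] [0.0217 0.0929 0.0186] [[-0.0218, -0.0847, 0.0041], [-0.0011, 0.0412, 0.0111], [0.0201, 0.091, 0.0165]]
 plane [-0.0139137  -0.00032124  0.01105319] ((-1.9955177307128906, 3.1690826416015625), (47.08182907104492, 179.4268798828125), 0.09567023068666458)Traceback (most recent call last):
  File "<stdin>", line 13, in <module>
    return umr_minimum(a, axis, None, out, keepdims, initial, where)
ValueError: zero-size array to reduction operation minimum which has no identity
```

Strap is square (under 2° off in both views) and offset about 3 mm sideways and 2 mm in distance. Correcting that, then a last look.

```bash
python3 -m pendant '0.004 -0.002 0.006 0 0 0;0.008 -0.002 0.013 0 0 0;0.008 -0.002 0.013 0 0 0;0.008 -0.002 0.013 0 0 0;0.008 -0.002 0.013 0 0 0;0.008 -0.002 0.013 0 0 0'
python3 - <<'E'
from tgt import *
s=r.read_state(); print(s["ee_pos"],rows(tcp,D),abs(s["joint_vel"]).max())
for n in("side","top"):
    p,dd=look(n); W=cloud(n,dd); cv2.imwrite(f"pics/{n}7.png",p)
    L=(W-view)@np.c_[np.cross(cy,d),cy,d]
    m=(abs(L[...,0])<.03)&(abs(L[...,1])<.11)&(abs(L[...,2])<.02)&(abs(L[...,1])>.03); X=L[m]
    print(n,len(X),np.percentile(X,[2,50,98],axis=0).round(4).tolist())
a=cv2.imread("pics/side7.png"); cv2.imwrite("pics/s7.png",cv2.resize(a[130:370,220:460],(600,600)))
E
```

```text
time: 24.85
ee_pos: [0.6175, -0.2165, 0.2448]
eef_rot: [0.654, 0.268, -0.434, 0.558]
ft_force: [-0.5, -0.2, -4.7]
width: 0.041
[ 0.61752763 -0.21654767  0.24476444] (array([-0.002, -0.002,  0.001]), array([-0.   , -0.   ,  0.002])) 0.0019629107922752285
side 323 [[-0.02, -0.0321, 0.0001], [-0.0, 0.0642, 0.0071], [0.0215, 0.0917, 0.0108]]
top 675 [[-0.0223, -0.0883, 0.0026], [-0.0019, 0.0379, 0.0088], [0.0194, 0.0881, 0.0143]]
```

View pics/s7.png

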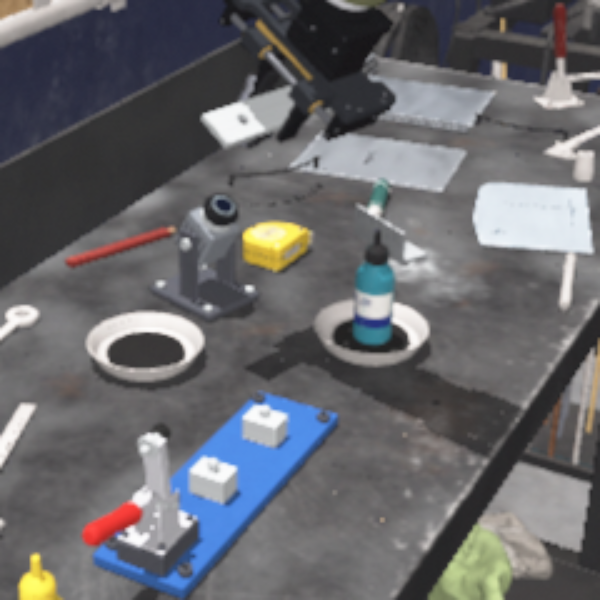

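The bottle stands upright in the tray (373,300), the handle is back (110,522), the jig is empty, and the strap (245,120) is held still over the lens (222,208).

```bash
python3 -c "
from bench import close_job; print(close_job())"
```

```text
the job is handed in; nothing more can be done
None
```

I finished the job and handed it in at about 25 s of the 72 s allowed; the hand-in gave no verdict.

- **Bottle:** I set the blue dye bottle down in the tray nearest the robot's base and let go. The last picture shows it upright. Measured after release, it was within about 5 mm of the tray centre.
- **Handle:** I pushed the clamp handle back to about 1.27 rad, at its stop.
- **Strap:** I lifted it straight off the dowels and held it in front of the camera. At the last check the arm was still, with the grip command at 50 N.
    - **Position:** both views put it within about 2 mm of my computed view point. That point rests on a lens position estimated to about 2 mm.
    - **Squareness:** before the last few-millimetre shift, the surface measured under 2° from square. The camera yaw I used, -15.6°, came from three estimates between -15.4° and -16.3°.

**Failed or disagreeing checks:**
- The top camera could not see the bottle at the end because the arm hid it, so its final state rests on the side view and the check after release.
- The side and top views differed by about 2 mm on strap position. In the plane fit before the final shift they also differed by about 2.5° on tilt, in opposite directions.
- I did not re-measure the calliper, tape measure or angle iron. No contact with them showed in the force readings or pictures.

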